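# Hang a bench pocket on its sprung stud

## Task

Pick up the white pocket by its two tall sides and hang it on the stud of the upright panel: slip the keyhole in its back plate over the stud's head, press it back gently against the sprung washer, then pull it down until the slot is fully home on the stud. Let go so that it hangs there by itself, upright and facing the robot; use only light force, the stud bends easily and leave the other things on the bench alone.

Things in the scene. Friction and masses are not known exactly. Their poses are not given: they have to be found in the camera images.
- pocket: white plastic wall pocket, 0.1 to 0.17 kg, 60 mm wide (y), 44 deep (x), 124 high, standing upright; origin at the centre of its underside, z up, its low open front faces -x. Back plate 4 mm thick (x = 18 to 22 mm), full height; side cheeks 4 mm thick, full height; front wall only 45 mm high. The back plate has one keyhole on its middle line: wide opening below, slot above
- grip (a point): on the pocket at (-5, 0, 95) mm: the middle between the two flat cheeks, level with the keyhole; grip here across the cheeks (60 mm over their outsides, along the pocket's y) from above. Axes as the pocket's
- hole (a point): on the pocket at (20, 0, 86) mm: centre of the keyhole's wide opening, mid plate. Eight-sided, 19 mm across flats; it narrows upward through sloping shoulders into a slot 8 mm wide. Axes as the pocket's
- slot_end (a point): on the pocket at (20, 0, 104) mm, 18 mm above the wide opening: where the stud's axis lies when fully home; axes as the pocket's. The washer's spring yields from 3 N, 0.7 N more per mm, and stops hard after 5 mm (6.5 N): press slowly with 5 to 7 N, never over 16 N. Its friction (2 to 6 N) holds the pocket up until pulled down; home is a hard stop, to be loaded with less than 25 N
- panel: fixed upright grey panel 130 mm wide (y), 18 thick (x), 140 high, on two 12 mm high feet reaching 41 mm ahead of its face; origin under its middle at worktop height, front face at x = -9 mm, facing -x; z up. On its stud, behind the head, a sprung grey washer (36 mm diameter, 3 thick) slides: 2.5 mm are free before it, so the 4 mm plate must press it back 1.5 mm to pass behind the head
- stud_root (a point): where the stud's axis leaves the panel's front face, 120 mm above the worktop; axes as the panel's. The steel stud sticks out along -x: shank 5 mm diameter, domed head 14 mm diameter, 4.8 mm thick. How far it is screwed out is not measured and differs each time: the head's underside stands 12 to 32 mm off the face
- reagent_box: black carton 190 x 206 x 68 mm, a bystander; origin under its centre
- slide_box: grey hinged slide box 92 x 125 x 40 mm, a bystander; origin under its centre
- tub: small open white tub 90 x 72 x 50 mm, a bystander; origin under its centre
- needle_box: white and teal carton 140 x 99 x 60 mm behind the panel, a bystander; origin under its centre

How it is judged:
By the outcome, as a careful person would: the job done as asked, in the order asked, and still so for the second after the job is handed in, with the robot touching nothing.
It also fails if it takes over 40 s, if anything falls off the work surface, if the arm or the gripper's body presses on something with over 40 N, if the wrist force passes 120 N, or if a joint passes its speed limit or range.

## Robot

A 6-joint arm with a two-finger parallel gripper is mounted at the origin on a cart in front of the work surface, level with it; the furniture and walls round the work are solid. World frame = base frame: x ahead of the robot, y to its left, z up, the work surface at z = 0. Lengths are in m, angles in rad, forces in N, time in s.
With the tool pointing down it reaches from about 0.35 to 0.725 m from the base axis. Payload 4.3 kg.
Tool frame: the origin (TCP) lies midway between the tips of the shut fingers; the grasp point (between the pads) lies 19 mm behind it; z points along the fingers, x is the direction in which the jaws open and shut, and the axes are right-handed (so a half turn about z gives the same grasp; the last joint's range is limited). The gripper opens to 85 mm and grips with 20 to 120 N. Pads are 22 mm wide; open, the fingers measure 114 mm over their backs; the gripper's body (76 mm by 85 mm) begins 54 mm behind the grasp point. The pads swing forward as they close: fully open they stand 13 mm farther back than shut.
Start: joints at [1.225, 0.377, 0.081, 1.274, 0, 1.46], TCP at [0.134, 0.559, 0.207] pointing down, gripper open.
Joint ranges: [-2.72, 2.72], [-0.84, 1.66], [-1.02, 1.22], [-1.77, 2.12], [-1.37, 1.28], [-3.14, 3.14]. Speed limits (rad/s): [2.57, 2.57, 3.14, 3.14, 3.14, 3.14].

## Interface

Orientations are given as a unit quaternion [x, y, z, w].
In Python, from rig import env gives the robot as it stands. The module is installed in compiled form; this text tells all that it offers.
- The arm moves only by the shell command python3 -m pendant 'ROWS' [OPENING] [FORCE]. ROWS is JSON, a list of rows, each an object with "translation": the shift along the world's x, y, z in mm, a list of three; "roll": the turn about the world's z in rad. In form: [{"translation": [tx, ty, tz], "roll": roll}, ...]. A call has 1 to 20 rows; each row is the pose to reach, as a shift and turn from the pose measured when the call began; what a row does not reach only later rows make up. A row lasts 1/10 s, in which the tool goes at most 50 mm and 8.59 degrees, less where a joint would pass 70% of its speed; a pose out of reach is approached as far as the arm can. A call with a gripper value outside its range is refused whole. OPENING is the opening, from 0 (shut) to 1 (fully open), set as the call begins (- or left out, the last holds). The fingers move at their own pace and stop on an object; FORCE is the grip in N (left out, the last holds). Time passes only in rows, so rows that repeat a pose let the fingers close. It gives the time, the measured TCP pose, the force and the opening at its end, in the units of the state.
- env.observe(): the state, without advancing time (a new reading comes with each control period).
- env.camera(name): name is "scene" or "top"; returns a dict with "img" (480x640x3 uint8, red, green, blue), "z_map" (480x640 float32, m along the optical axis (not along the pixel's ray), 0 where there is no reading), "vfov" (degrees; the focal length in pixels is half the picture's height over the tangent of half this angle, whatever the lens; pixels are square), "cx", "cy" (the principal point, pixels), "dist" ([k1, k2, p1, p2, k3] as OpenCV has them; the pictures are not rectified), "R" (3x3) and "t" (3): a world point X has camera coordinates R X + t. Camera axes: x right, y down, z forward; pixel columns grow to the right and rows downward; lengths in m; the calibration is good to about 2 mm. A picture is of the moment at which its call begins.
- env.hand_in(): hands the job in, once; it reports no verdict.
The state is a dict: "time_s": time; "joint_positions": joint angles; "joint_vel": joint speeds; "effort": joint torques, N m; "eef_pos": TCP position; "eef_rot": TCP orientation; "contact_force": force on the tool from outside, world axes, zero at the start; "ft_torque": the same for the moment, N m; "width": opening from 0.0 (shut) to 1.0 (fully open).
Only numpy, scipy, OpenCV 4.12 (cv2) and the standard library are available. Lean on these libraries where they do the work, as an engineer would, in place of code of your own. Each camera call takes 0.05 s, during which the arm holds its last target.

## Working session

There is one attempt and no reset: what is moved stays moved. The work goes in short steps, Python scripts to look and compute and a shell command to move; the robot and the scene stay as the last step left them, time stands still between calls to the robot, and variables do not carry over. Pictures are saved under pics/ and viewed, and the job is handed in when it is done.

```bash
mkdir -p pics; cat > h.py <<'E'
import numpy as np, cv2, pickle
from rig import env
def snap(n,tag):
    c=env.camera(n); cv2.imwrite(f'pics/{tag}.png',c['img'][:,:,::-1]); pickle.dump(c,open(f'pics/{tag}.pkl','wb')); return c
def K(c):
    f=240/np.tan(np.radians(c['vfov'])/2); return np.array([[f,0,c['cx']],[0,f,c['cy']],[0,0,1.]])
def rays(c,px):
    p=cv2.undistortPoints(np.array(px,float).reshape(-1,1,2),K(c),np.array(c['dist'],float)).reshape(-1,2)
    return np.c_[p,np.ones(len(p))]
def pts(c,px):
    r=rays(c,px); z=np.array([c['z_map'][int(round(v)),int(round(u))] for u,v in px])
    return (r*z[:,None]-c['t'])@c['R']
def plane(c,px,ax,val):
    d=rays(c,px)@c['R']; o=-c['R'].T@c['t']
    s=(val-o[ax])/d[:,ax]; return o+d*s[:,None]
def cloud(c):
    g=np.mgrid[0:480,0:640]; px=np.c_[g[1].ravel(),g[0].ravel()].astype(float)
    return ((rays(c,px)*c['z_map'].ravel()[:,None]-c['t'])@c['R']).reshape(480,640,3)
E
python3 - <<'E'
from h import *
for n in('scene','top'):
    c=snap(n,n+'0'); print(n,c['vfov'],c['dist'],-c['R'].T@c['t'],c['R'].round(2).tolist())
print(env.observe())
E
```

```text
scene 56.87411352305449 [-0.076482  0.        0.        0.        0.      ] [ 0.14350591 -0.00782394  0.72522519] [[-0.72, -0.69, 0.01], [-0.53, 0.55, -0.65], [0.45, -0.48, -0.76]]
top 52.564936115498256 [-6.28650888e-05  0.00000000e+00  0.00000000e+00  0.00000000e+00
  0.00000000e+00] [ 0.36534909 -0.39600754  1.05193303] [[-0.01, -1.0, 0.01], [-0.99, 0.01, -0.15], [0.15, -0.01, -0.99]]
{'time_s': 0.1, 'joint_positions': array([1.22468846e+00, 3.77989662e-01, 7.97912443e-02, 1.27442855e+00,
       2.69230363e-05, 1.46048510e+00]), 'joint_vel': array([-8.07795527e-04, -1.81218385e-03,  2.07629609e-03,  5.74107749e-05,
       -2.53907498e-03, -3.17807418e-04]), 'effort': array([ 9.56188524e-04, -4.64693892e+01,  2.70581639e+01,  1.19295245e-02,
       -1.49878183e-04,  5.31794853e-06]), 'eef_pos': array([0.13410681, 0.55849502, 0.20616686]), 'eef_rot': array([ 7.85371453e-01,  6.19024105e-01, -7.83991058e-04,  4.72597278e-04]), 'contact_force': array([-0.59220112,  0.24755829, -0.08882568]), 'ft_torque': array([-2.92340714e-05,  4.77162318e-03,  1.67374880e-03]), 'width': 1.0001677320385378}
```

View pics/scene0.png

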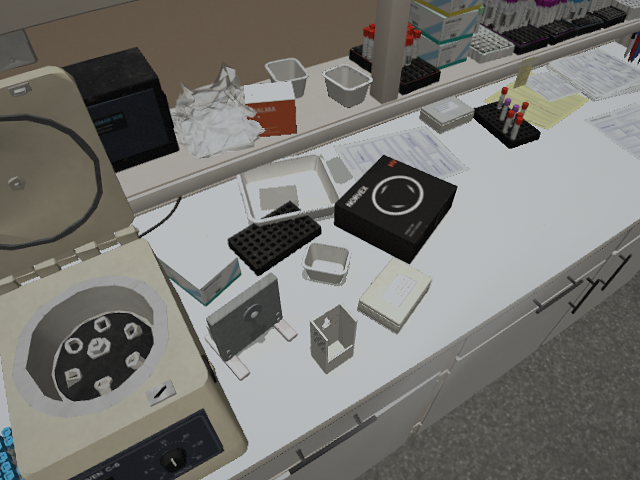

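View pics/top0.png

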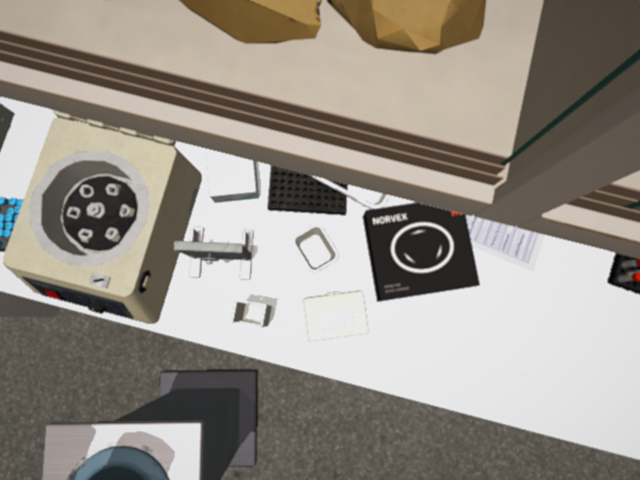

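The scene view shows the pocket standing near (333,338) and the panel with its stud at about (252,313). In the top view the pocket is at (255,312) and the panel at (215,247). The centrifuge stands close to the panel's left. Next I'll measure them.

```bash
python3 - <<'E'
from h import *
s=pickle.load(open('pics/scene0.pkl','rb'));t=pickle.load(open('pics/top0.pkl','rb'))
a=cv2.resize(s['img'][250:400,190:390,::-1],None,fx=4,fy=4,interpolation=cv2.INTER_CUBIC)
cv2.imwrite('pics/sz.png',a)
a=cv2.resize(t['img'][210:345,160:300,::-1],None,fx=4.4,fy=4.4,interpolation=cv2.INTER_CUBIC)
cv2.imwrite('pics/tz.png',a)
P=cloud(s);
for px in [(333,330),(320,335),(345,320),(247,300),(230,320),(270,300),(252,313),(333,365)]: print(px,P[px[1],px[0]].round(4))
P=cloud(t)
for px in [(255,312),(245,310),(268,310),(215,245),(180,245),(250,245)]: print(px,P[px[1],px[0]].round(4))
E
```

```text
(333, 330) [ 0.3886 -0.2913  0.0495]
(320, 335) [ 0.3726 -0.2429  0.1169]
(345, 320) [ 0.3704 -0.2989  0.0954]
(247, 300) [ 0.4901 -0.1998  0.1367]
(230, 320) [ 0.4903 -0.1627  0.1205]
(270, 300) [ 0.4881 -0.2412  0.0927]
(252, 313) [ 0.4726 -0.1934  0.1254]
(333, 365) [ 0.3541 -0.2551  0.0189]
(255, 312) [ 0.3755 -0.27    0.0024]
(245, 310) [ 0.3799 -0.2486  0.0018]
(268, 310) [ 0.3787 -0.3031  0.06  ]
(215, 245) [ 0.5002 -0.2097  0.1407]
(180, 245) [ 0.5002 -0.1446  0.1436]
(250, 245) [ 0.5192 -0.2584  0.0092]
```

View pics/sz.png

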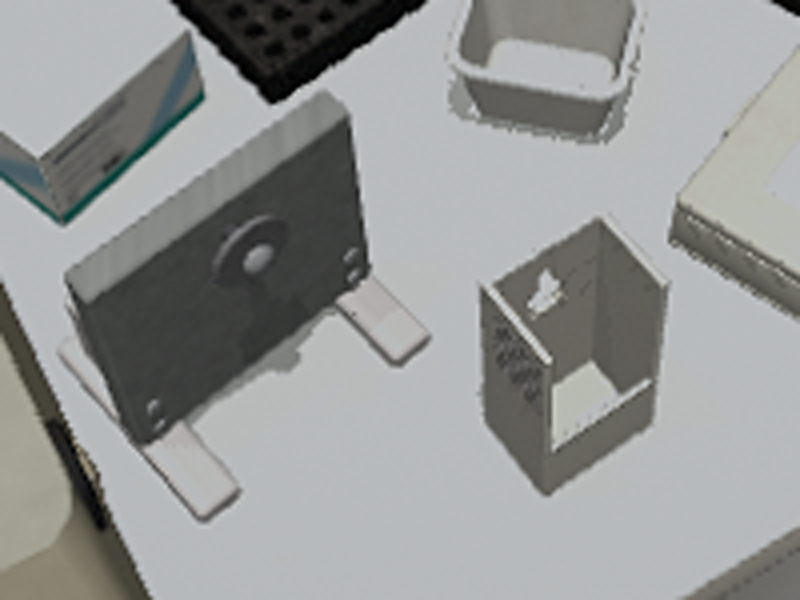

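View pics/tz.png

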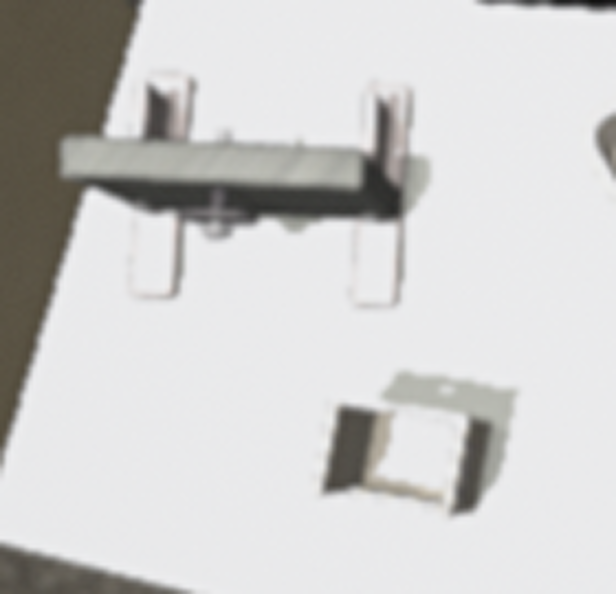

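```bash
python3 - <<'E'
from h import *
s=pickle.load(open('pics/scene0.pkl','rb'));t=pickle.load(open('pics/top0.pkl','rb'))
P=cloud(s);T=cloud(t)
def fit(P,poly,sc,off):
    m=np.zeros((480,640),np.uint8); cv2.fillPoly(m,[(np.array(poly)/sc+off).round().astype(int)],1)
    q=P[m>0]; q=q[np.isfinite(q).all(1)]
    for _ in range(4):
        c=np.median(q,0) if _==0 else q.mean(0); n=np.linalg.svd(q-q.mean(0),full_matrices=False)[2][2]; d=(q-q.mean(0))@n
        q=q[abs(d)<max(2*d.std(),5e-4)]
    return n,q.mean(0),d.std(),len(q)
S=lambda *p:fit(P,p,4,(190,250))
for name,poly in dict(pfront=[(90,310),(200,250),(200,300),(240,340),(150,410)],pfront2=[(310,140),(345,115),(358,240),(310,270)],cheekL=[(490,310),(540,370),(540,470),(490,420)],back=[(560,260),(595,235),(595,350),(560,370)],cheekR=[(610,240),(655,290),(650,370),(612,340)],front=[(560,455),(645,400),(645,425),(560,475)],washer=[(225,265),(240,225),(260,220),(245,240),(240,270)],ptop=[(80,265),(320,105),(335,120),(100,285)]).items():
    n,c,sd,k=S(*poly); print(name,n.round(3),c.round(4),'yaw',np.degrees(np.arctan2(n[1],n[0])).round(2),sd.round(4),k)
# pixel edges
sp=lambda u,v:(u/4+190,v/4+250)
print('pocket rim z=.124', plane(s,[sp(*p) for p in [(482,285),(600,215),(669,285),(549,362)]],2,.124).round(4).tolist())
print('panel top z=.14 front edge', plane(s,[sp(90,300),sp(350,118)],2,.14).round(4).tolist())
tp=lambda u,v:(u/4.4+160,v/4.4+210)
print('top rim', plane(t,[tp(*p) for p in [(336,404),(323,494),(492,418),(475,515)]],2,.124).round(4).tolist())
print('panel top corners', plane(t,[tp(*p) for p in [(60,138),(62,178),(362,188),(366,148)]],2,.14).round(4).tolist())
E
```

```text
pfront [ 0.998 -0.061  0.003] [ 0.4915 -0.1586  0.0851] yaw -3.51 0.0006 700
pfront2 [ 0.999 -0.053  0.001] [ 0.4878 -0.2472  0.0887] yaw -3.06 0.0005 341
cheekL [-0.182 -0.983 -0.001] [ 0.3771 -0.2434  0.0651] yaw -100.47 0.0003 342
back [ 0.981 -0.192 -0.002] [ 0.3883 -0.2939  0.0605] yaw -11.06 0.0004 253
cheekR [-0.178 -0.984 -0.001] [ 0.3637 -0.2983  0.0832] yaw -100.28 0.0003 241
front [ 0.983 -0.183  0.013] [ 0.351  -0.2727  0.0198] yaw -10.54 0.0003 117
washer [0.843 0.416 0.341] [ 0.4699 -0.1892  0.1396] yaw 26.23 0.0019 54
ptop [-0.843  0.068 -0.533] [ 0.4954 -0.1941  0.1411] yaw 175.4 0.0032 515
pocket rim z=.124 [[0.397, -0.2471, 0.124], [0.3856, -0.3021, 0.124], [0.3449, -0.2971, 0.124], [0.3557, -0.2411, 0.124]]
panel top z=.14 front edge [[0.4913, -0.1339, 0.14], [0.4828, -0.2583, 0.14]]
top rim [[0.3937, -0.2492, 0.124], [0.3555, -0.2443, 0.124], [0.3872, -0.3162, 0.124], [0.3461, -0.3093, 0.124]]
panel top corners [[0.5077, -0.1314, 0.14], [0.4904, -0.1329, 0.14], [0.4852, -0.2613, 0.14], [0.5026, -0.2627, 0.14]]
```

```bash
python3 - <<'E'
from h import *
s=pickle.load(open('pics/scene0.pkl','rb'));t=pickle.load(open('pics/top0.pkl','rb'))
P=cloud(s);T=cloud(t)
# joint front plane
q=P[260:365,200:285].reshape(-1,3)
q=q[(q[:,2]>.04)&(q[:,2]<.136)&(abs(q[:,0]-.489)<.008)]
for _ in range(5):
    c=q.mean(0); n=np.linalg.svd(q-c,full_matrices=False)[2][2]; d=(q-c)@n; q=q[abs(d)<max(2*d.std(),7e-4)]
n*=np.sign(n[0]); print('face',n,c,np.degrees(np.arctan2(n[1],n[0])),d.std(),len(q))
x=n.copy(); x[2]=0; x/=np.linalg.norm(x); y=np.array([-x[1],x[0],0])
for nm,C,sl in(('scene',P,(slice(295,330),slice(235,270))),('top',T,(slice(250,270),slice(195,220)))):
    r=C[sl]; rel=(r-c); d=-(rel@x); yy=r@y
    I=s if nm=='scene' else t
    if nm=='scene':
        for v in range(0,35,1): print(v+295,' '.join('%3d'%(1000*k) for k in d[v,::1]))
    else:
        for v in range(20): print(v+250,' '.join('%3d,%3d'%(1000*k,1000*z) for k,z in zip(d[v],r[v,:,2])))
print(x,y,c@x)
E
```

```text
face [ 0.99907879 -0.04287673 -0.00177719] [ 0.490156   -0.19474416  0.09043933] -2.457412766103783 0.0005809558361141318 1781
295 -109 -106 -17 -17 -15 -13 -13 -12  -9  -9  -7  -6  -5  -5  -3  -3  -2   0   0   0   0   0   0   0   0   0   0  -1   0   0   0   0   0   0   0
296 -107 -17 -15 -13 -12 -12 -11  -9  -8  -8  -6  -5  -2  -2  -2  -2  -1   0   0   0   0   0   0  -1   0   0   0   0   0   0   0   0  -1   0   1
297 -16 -14 -13 -12 -13 -11 -10  -8  -7  -6  -4  -4  -3  -2  -1  -1  -1   0   0   0   0   0   0  -1   0   0  -1   0   0   0   0   0   0   0   0
298 -13 -13 -13 -11 -10  -9  -8  -7  -5  -4  -3  -2  -2   0  -1   0   0   0   0   0  -1  -1   0   0   0   0   0   0   0   0   0   0   0   0   0
299 -12 -11 -11  -8  -9  -7  -6  -5  -4  -3  -2  -2   0   0  -1   0   0  -1   0  -1   0   0   0   0   0   0   0   0   0   0   0   0   0   0   0
300 -10 -12  -9  -8  -8  -6  -5  -3  -3  -2  -2   0   0   0  -1  -1   0   0   0   0   0   0  -1   0   0   0   0   1   0   0   0   0   0   0   0
301 -10  -9  -7  -6  -6  -4  -3  -2  -1   0   0   0   0   0   0  -1   0   0  -1   0   0   0   0  -1   0   
[... 7546 characters left out ...]
20, 14  20, 11  20, 12  20, 12  20, 11  19,  7  18, -1  18, -2  18,  1  18,  0  18,  1  18, -1  18,  1  18,  4  18,  1  18,  4  18,  0  18,  0  18,  3  18,  2  18,  3  18,  5  17,  3  17, -2  17, -1
268  22, 11 116,1051  22, 10  22, 13  21,  7  21,  8  21,  2  20,  0  21,  3  21,  2  20,  0  20,  0  20,  0  20,  0  20,  1  20,  3  20, -1  20,  3  19, -3  20,  0  19, -1  19,  0  19, -1  19,  1  19,  0
269  25, 17  24, 11  24, 14  24, 13  23,  4  24,  8  23,  0  23,  1  23,  1  22,  0  23,  0  23,  1  22,  0  23,  3  22,  2  22,  1  22,  0  22,  0  22,  0  22, -1  22,  0  22,  1  21, -1  21,  0  21, -1
[ 0.99908037 -0.0428768   0.        ] [0.0428768  0.99908037 0.        ] 0.49805524381481464
```

```bash
python3 - <<'E'
from h import *
s=pickle.load(open('pics/scene0.pkl','rb'));t=pickle.load(open('pics/top0.pkl','rb'))
P=cloud(s)
x=np.array([0.99908037,-0.0428768,0]);y=np.array([0.0428768,0.99908037,0])
d=(0.498055-P@x)*1000
m=np.zeros((480,640),bool); m[300:325,240:264]=True
w=m&(d>11)&(d<30); q=P[w]; 
wd=m&(d>12.5)&(d<15.3); print('washer median d',np.median(d[wd]),d[wd].mean(),wd.sum())
yz=np.c_[P[wd]@y,P[wd][:,2]].astype(np.float32)
print('washer minEncl',cv2.minEnclosingCircle(yz),'bbox',yz.min(0),yz.max(0))
# ellipse from contour rays
cs,_=cv2.findContours(w.astype(np.uint8),cv2.RETR_EXTERNAL,cv2.CHAIN_APPROX_NONE); c=max(cs,key=cv2.contourArea).reshape(-1,2)
r=rays(s,c)@s['R']; o=-s['R'].T@s['t']; k=(0.498055-.0139-o@x)/(r@x); X=o+r*k[:,None]
E=np.c_[X@y,X[:,2]].astype(np.float32); print('ellipse',cv2.fitEllipse(E*1000))
h=m&(d>16.5)&(d<26); q=P[h]; print('head',(q@y).min(),(q@y).max(),q[:,2].min(),q[:,2].max(),(q@y).mean(),q[:,2].mean(),np.sort(d[h])[-8:].round(1))
v,u=np.nonzero(h); r=rays(s,np.c_[u,v])@s['R']; k=(0.498055-.0200-o@x)/(r@x); X=o+r*k[:,None]
print('head ctr on d=20',(X@y).mean(),X[:,2].mean())
for n,C in (('tr',[(.3937,-.2492)]),): pass
print('panel mid in y', [(np.array([a,b,0])@y).round(4) for a,b in((.4904,-.1329),(.4852,-.2613),(.4913,-.1339),(.4828,-.2583))])
T=cloud(t); dt=(0.498055-T@x)*1000; mm=np.zeros((480,640),bool); mm[250:266,195:222]=True
h=mm&(dt>2)&(dt<11)&(T[:,:,2]>.11); print('shank y top',(T[h]@y).mean(),np.sort(T[h][:,2])[-5:],h.sum())
h=mm&(dt>17)&(dt<25)&(T[:,:,2]>.11); print('head y top',(T[h]@y).mean(),(T[h]@y).min(),(T[h]@y).max(),dt[h].max(),h.sum())
E
```

```text
washer median d 14.085734351211244 14.089203376803761 171
washer minEncl ((-0.17459657788276672, 0.12005385756492615), 0.019144657999277115) bbox [-0.19314787  0.10142738] [-0.15738463  0.13896866]
ellipse ((-175.21014404296875, 120.60649108886719), (35.136470794677734, 38.301151275634766), 159.65328979492188)
head -0.1808018632224355 -0.16892018294288375 0.11466505771757768 0.12694520910966206 -0.17443968893490322 0.12210771854036377 [21.7 21.7 22.1 22.1 22.1 22.3 22.6 23. ]
head ctr on d=20 -0.17460346530456602 0.12153222330365458
panel mid in y [np.float64(-0.1118), np.float64(-0.2403), np.float64(-0.1127), np.float64(-0.2374)]
shank y top -0.1750957337449465 [0.12536263 0.12537265 0.1259302  0.12602304 0.1262027 ] 21
head y top -0.17478414216985155 -0.1810053138008669 -0.16955312548548782 22.414706837181885 18
```

```bash
python3 - <<'E'
from h import *
s=pickle.load(open('pics/scene0.pkl','rb'));t=pickle.load(open('pics/top0.pkl','rb'))
Q=np.r_[cloud(s).reshape(-1,3)[s['z_map'].ravel()>0],cloud(t).reshape(-1,3)[t['z_map'].ravel()>0]]
print('x rows, y cols', [round(.35-.05*j,2) for j in range(16)])
for i in range(10):
    a=.25+.05*i; row=[]
    for j in range(16):
        b=.35-.05*j; k=Q[(abs(Q[:,0]-a)<.025)&(abs(Q[:,1]-b)<.025)]
        row.append('%5.2f'%np.percentile(k[:,2],98) if len(k)>5 else '  -  ')
    print('%.2f'%a,*row)
E
```

```text
x rows, y cols [0.35, 0.3, 0.25, 0.2, 0.15, 0.1, 0.05, -0.0, -0.05, -0.1, -0.15, -0.2, -0.25, -0.3, -0.35, -0.4]
0.25 -0.89 -0.89 -0.89 -0.89 -0.89 -0.89 -0.89 -0.89 -0.89   -     -     -   -0.15  0.00  0.00  0.00
0.30 -0.89 -0.89 -0.89 -0.89 -0.89 -0.89   -     -     -    0.00  0.00  0.00  0.00  0.00  0.00  0.04
0.35 -0.89 -0.89   -     -     -     -    0.01  0.08  0.10  0.00  0.00  0.00  0.12  0.12  0.00  0.04
0.40   -     -    0.00  0.00  0.11  0.15  0.17  0.19  0.19  0.18  0.00  0.00  0.12  0.12  0.01  0.04
0.45   -    0.00  0.00  0.01  0.19  0.19  0.19  0.19  0.19  0.19  0.01  0.13  0.01  0.00  0.00  0.05
0.50   -    0.00  0.08   -    0.19  0.19  0.19  0.19  0.19  0.19  0.14  0.14  0.14  0.00  0.63  0.64
0.55   -     -    0.09  0.10  0.19  0.19  0.15  0.18  0.19  0.19  0.63  0.63  0.64  0.64  0.64  0.64
0.60   -     -    0.10  0.09  0.19  0.19  0.19  0.16  0.19  0.64  0.64  0.64  0.64  0.64  0.64  0.65
0.65   -    0.00  0.00  0.00   -    0.19  0.19  0.19  0.19  0.61  0.61  0.61  0.61  0.66  0.67  0.66
0.70   -    0.00  0.00  0.00   -    0.19  0.27  0.35  0.46  0.48  0.48  0.61  0.61  0.29  0.34  0.33
```

```bash
python3 -m pendant '[{"translation":[16,-29,24],"roll":0.01},{"translation":[36,-64,49],"roll":0.02},{"translation":[56,-99,54],"roll":0.03},{"translation":[78,-134,54],"roll":0.04},{"translation":[101,-169,54],"roll":0.054},{"translation":[124,-204,54],"roll":0.054},{"translation":[147,-239,54],"roll":0.054},{"translation":[168,-276,54],"roll":0.054},{"translation":[186,-313,54],"roll":0.054},{"translation":[201,-352,54],"roll":0.054},{"translation":[213,-392,54],"roll":0.054},{"translation":[222,-433,54],"roll":0.054},{"translation":[228,-475,54],"roll":0.054},{"translation":[231,-517,54],"roll":0.054},{"translation":[233,-559,54],"roll":0.054},{"translation":[233,-601,54],"roll":0.054},{"translation":[232,-643,54],"roll":0.054},{"translation":[232,-685,54],"roll":0.054},{"translation":[232,-727,54],"roll":0.054},{"translation":[233,-769,54],"roll":0.054}]' 1
python3 -c "
from h import *
from scipy.spatial.transform import Rotation as R
o=env.observe();print(o['joint_positions'],o['joint_vel'].max());print(R.from_quat(o['eef_rot']).as_matrix().round(4))"
```

```text
time_s: 2.1
eef_pos: [0.3664, -0.2121, 0.2599]
eef_rot: [0.769, 0.64, -0.001, 0.0]
contact_force: [0.6, 0.1, 0.4]
width: 1.001
[-0.67357246  0.05810042 -0.19014506  1.32234736 -0.00146012 -0.491174  ] 0.4406907261658397
[[ 1.814e-01  9.834e-01 -8.000e-04]
 [ 9.834e-01 -1.814e-01 -1.300e-03]
 [-1.400e-03 -5.000e-04 -1.000e+00]]
```

```bash
python3 -m pendant '[{"translation":[1,-30,0],"roll":0},{"translation":[2,-60,0],"roll":0},{"translation":[2,-60.5,-30],"roll":0},{"translation":[2,-60.5,-65],"roll":0},{"translation":[2,-60.5,-65],"roll":0}]' 
python3 - <<'E'
from h import *
s=snap('scene','scene1');snap('top','top1')
cv2.imwrite('pics/s1z.png',cv2.resize(s['img'][150:400,190:450,::-1],None,fx=2.4,fy=2.4))
E
```

```text
time_s: 2.6
eef_pos: [0.365, -0.2697, 0.1901]
eef_rot: [0.769, 0.639, -0.001, -0.005]
contact_force: [-1.2, 0.4, -0.3]
width: 0.998
```

View pics/s1z.png

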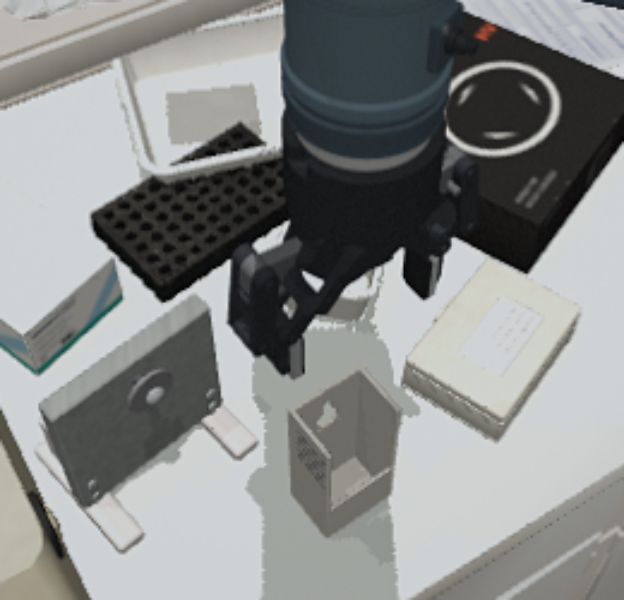

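View pics/top1.png

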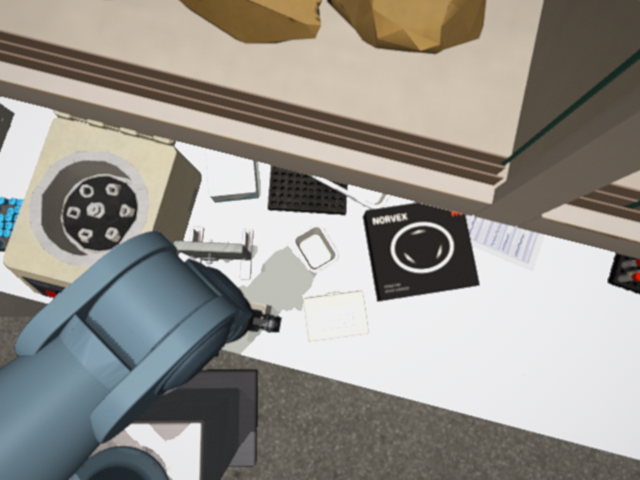

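The gripper hangs above the pocket with its fingers on either side of it (crop about (300,350) and (430,280)), and all is clear.

```bash
python3 -c "
from h import *
from scipy.spatial.transform import Rotation as R
o=env.observe();print(o['eef_pos'],o['contact_force']);print(R.from_quat(o['eef_rot']).as_matrix().round(4))"
```

```text
[ 0.36771977 -0.27185534  0.19479693] [-0.21925503  0.44013273  0.18142852]
[[ 1.813e-01  9.834e-01 -2.500e-03]
 [ 9.834e-01 -1.813e-01  4.000e-04]
 [-1.000e-04 -2.500e-03 -1.000e+00]]
```

```bash
python3 -m pendant '[{"translation":[1,-1,-30],"roll":0},{"translation":[1,-1,-60],"roll":0},{"translation":[1,-1,-90],"roll":0},{"translation":[1,-1,-110],"roll":0},{"translation":[1,-1,-124],"roll":0},{"translation":[1,-1,-124],"roll":0},{"translation":[1,-1,-124],"roll":0}]' 
python3 - <<'E'
from h import *
print(env.observe()['eef_pos'])
s=snap('scene','scene2')
cv2.imwrite('pics/s2z.png',cv2.resize(s['img'][200:400,230:430,::-1],None,fx=3,fy=3))
E
```

```text
time_s: 3.4
eef_pos: [0.37, -0.2738, 0.0726]
eef_rot: [0.768, 0.64, -0.001, 0.0]
contact_force: [-0.3, -0.3, -0.2]
width: 1.001
[ 0.37003877 -0.27384125  0.0725911 ]
```

View pics/s2z.png

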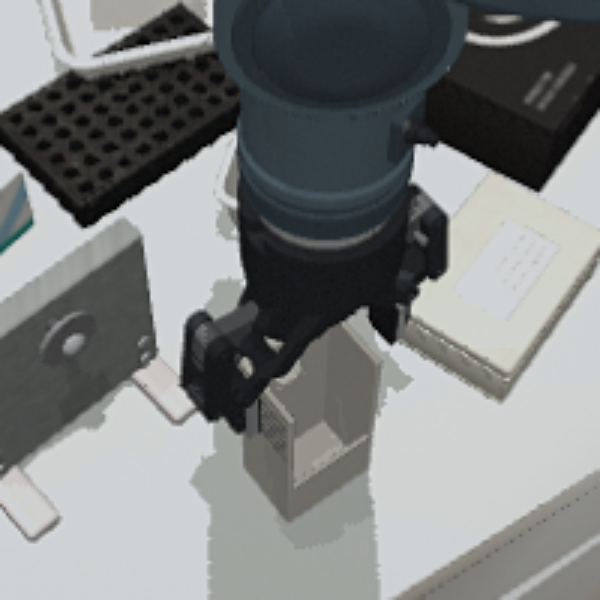

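```bash
python3 -m pendant '[{"translation":[0,0,0],"roll":0},{"translation":[0,0,0],"roll":0},{"translation":[0,0,0],"roll":0},{"translation":[0,0,0],"roll":0},{"translation":[0,0,0],"roll":0},{"translation":[0,0,0],"roll":0}]' 0 30
python3 -c "
from h import *
o=env.observe();print(o['eef_pos'],o['contact_force'],o['width'])"
```

```text
time_s: 4.05
eef_pos: [0.3716, -0.2748, 0.0745]
eef_rot: [0.768, 0.64, -0.0, 0.002]
contact_force: [-0.8, 1.8, 6.8]
width: 0.695
[ 0.3715565  -0.27483996  0.07445008] [-0.75277482  1.79871014  6.81606465] 0.6950911389636788
```

```bash
python3 -m pendant '[{"translation":[0,0,5],"roll":0},{"translation":[0,0,20],"roll":0},{"translation":[0,0,35],"roll":0.05},{"translation":[0,0,35],"roll":0.1},{"translation":[0,0,35],"roll":0.139},{"translation":[0,0,35],"roll":0.139},{"translation":[0,0,35],"roll":0.139},{"translation":[0,0,35],"roll":0.139}]' 
cat > m.py <<'E'
from h import *
import sys
from scipy.spatial.transform import Rotation as R
o=env.observe();print('t',o['time_s'],'eef',o['eef_pos'].round(5),'F',o['contact_force'].round(2),'w',o['width'])
M=R.from_quat(o['eef_rot']).as_matrix();print('toolx',M[:,0].round(4),'z',M[:,2].round(4))
s=snap('scene',sys.argv[1]); cv2.imwrite(f'pics/{sys.argv[1]}z.png',cv2.resize(s['img'][200:400,200:400,::-1],None,fx=3,fy=3,interpolation=cv2.INTER_CUBIC))
E
python3 m.py a3
```

```text
time_s: 4.85
eef_pos: [0.3714, -0.2747, 0.1094]
eef_rot: [0.722, 0.692, 0.0, 0.002]
contact_force: [-1.1, 0.6, -1.9]
width: 0.695
t 4.85 eef [ 0.37142 -0.27474  0.10942] F [-1.12  0.58 -1.86] w 0.6953432500039959
toolx [ 0.0433  0.9991 -0.0029] z [ 0.0031 -0.0031 -1.    ]
```

View pics/a3z.png

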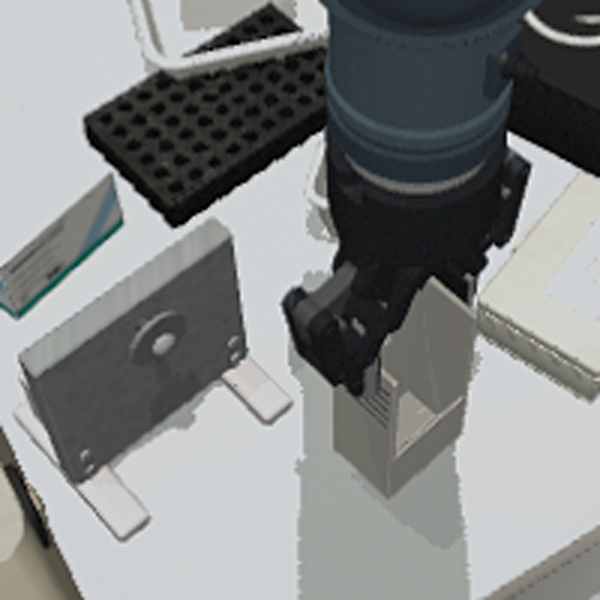

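The pocket is held clear of the bench, with its lower front corner at about (330,366) in the full picture. Next I'll measure its pose in the grip.

```bash
cat > pk.py <<'E'
from h import *
def pplane(P,poly,off,sc=3):
    m=np.zeros((480,640),np.uint8); cv2.fillPoly(m,[(np.array(poly)/sc+off).round().astype(int)],1)
    q=P[m>0]
    for _ in range(4):
        n=np.linalg.svd(q-q.mean(0),full_matrices=False)[2][2]; d=(q-q.mean(0))@n; q=q[abs(d-np.median(d))<max(2*d.std(),6e-4)]
    return n,q.mean(0),d.std(),len(q)
def report(tag,polys,off=(200,200)):
    s=pickle.load(open(f'pics/{tag}.pkl','rb')); P=cloud(s)
    x=np.array([0.99908037,-0.0428768,0]);y=np.array([0.0428768,0.99908037,0])
    for k,p in polys.items():
        n,c,sd,N=pplane(P,p,off); n=n*np.sign(n[np.argmax(abs(n))])
        print(k,'n',n.round(3),'c',c.round(4),'panel-frame x,y mm',(c@x*1000).round(2),(c@y*1000).round(2),'sd',(sd*1000).round(2),N)
    return s,P,x,y
E
python3 - <<'E'
from pk import *
s,P,x,y=report('a3',dict(front=[(398,462),(460,408),(460,438),(395,488)],cheekL=[(338,400),(355,400),(386,430),(386,485),(338,445)],cheekR=[(435,300),(470,330),(462,395),(435,370)],back=[(395,360),(412,320),(412,390),(402,410)]))
for px in [(390,497),(334,446),(464,442)]:
    u,v=px[0]/3+200,px[1]/3+200
    print(px,[ (pts(s,[(u+a,v+b)])[0]).round(4).tolist() for a,b in((0,-2),(0,-1))])
pf=np.array([.37142,-.27474,0]); print('tcp panel',pf@x,pf@y)
E
```

```text
front n [ 0.999 -0.04  -0.003] c [ 0.3508 -0.2749  0.0532] panel-frame x,y mm 362.28 -259.64 sd 0.33 187
cheekL n [0.044 0.999 0.025] c [ 0.3711 -0.244   0.0812] panel-frame x,y mm 381.26 -227.88 sd 0.36 304
cheekR n [0.048 0.999 0.023] c [ 0.3623 -0.3008  0.1158] panel-frame x,y mm 374.9 -285.02 sd 0.45 256
back n [ 0.997 -0.074 -0.014] c [ 0.3903 -0.2969  0.0718] panel-frame x,y mm 402.68 -279.87 sd 0.63 98
(390, 497) [[0.3519, -0.2449, 0.0434], [0.3514, -0.2443, 0.0413]]
(334, 446) [[0.395, -0.2449, 0.0449], [0.3948, -0.2446, 0.042]]
(464, 442) [[0.3572, -0.316, 0.0005], [0.3566, -0.3156, -0.002]]
tcp panel 0.3828584030574 -0.2585620397978
```

```bash
cat > edge.py <<'E'
from pk import *
def bottom(tag,xf,yl):
    # bottom edges via depth discontinuity; xf: front plane x (panel m), yl: outer left cheek y (panel m)
    s=pickle.load(open(f'pics/{tag}.pkl','rb')); P=cloud(s)
    x=np.array([0.99908037,-0.0428768,0]);y=np.array([0.0428768,0.99908037,0]); o=-s['R'].T@s['t']
    for nm,ax,val,on in(('front',x,xf,abs(P@x-xf)<.003),('cheekL',y,yl,abs(P@y-yl)<.004)):
        out=[]
        for u in range(250,420):
            v=np.nonzero(on[:,u]&(P[:,u,2]>.0)&(P[:,u,2]<.16)&(P[:,u]@x<xf+.05)&(P[:,u]@y<yl+.006)&(P[:,u]@y>yl-.066))[0]
            if len(v)<8: continue
            for w,l in((v.max()+.5,'bot'),):
                r=rays(s,[(u,w)])@s['R']; k=(val-o@ax)/(r@ax); X=(o+r*k[:,None])[0]; out.append((u,w,X@x*1e3,X@y*1e3,X[2]*1e3))
        out=np.array(out); print(nm,len(out)); print(out[::4].round(1))
E
python3 - <<'E'
from edge import *
bottom('a3',.36228,-.22788)
E
```

```text
front 31
[[ 328.   366.5  362.3 -225.2   38.8]
 [ 332.   374.5  362.3 -235.7   -9.8]
 [ 336.   370.5  362.3 -245.5   -8.4]
 [ 340.   366.5  362.3 -255.3   -7. ]
 [ 344.   353.5  362.3 -263.1   32.9]
 [ 348.   349.5  362.3 -272.7   34.4]
 [ 352.   345.5  362.3 -282.3   35.9]
 [ 356.   352.5  362.3 -296.3  -10.3]]
cheekL 22
[[ 3.110e+02  3.495e+02  4.064e+02 -2.279e+02  3.250e+01]
 [ 3.150e+02  3.615e+02  3.970e+02 -2.279e+02  1.000e-01]
 [ 3.190e+02  3.575e+02  3.867e+02 -2.279e+02  3.160e+01]
 [ 3.230e+02  3.715e+02  3.768e+02 -2.279e+02 -8.700e+00]
 [ 3.270e+02  3.715e+02  3.670e+02 -2.279e+02  7.300e+00]
 [ 3.310e+02  3.795e+02  3.568e+02 -2.279e+02 -9.300e+00]]
```

```bash
sed -i 's/P\[:,u,2\]>.0)/P[:,u,2]>.02)/; s/out\[::4\]/out[::2]/' edge.py; python3 - <<'E'
from edge import *
bottom('a3',.36228,-.22788)
E
```

```text
front 31
[[ 328.   366.5  362.3 -225.2   38.8]
 [ 330.   365.5  362.3 -229.9   35.6]
 [ 332.   363.5  362.3 -234.5   36.4]
 [ 334.   362.5  362.3 -239.3   33.1]
 [ 336.   360.5  362.3 -243.9   33.9]
 [ 338.   358.5  362.3 -248.6   34.6]
 [ 340.   356.5  362.3 -253.3   35.4]
 [ 342.   354.5  362.3 -258.1   36.2]
 [ 344.   353.5  362.3 -263.1   32.9]
 [ 346.   351.5  362.3 -267.8   33.6]
 [ 348.   349.5  362.3 -272.7   34.4]
 [ 350.   347.5  362.3 -277.5   35.1]
 [ 352.   345.5  362.3 -282.3   35.9]
 [ 354.   341.5  362.3 -286.5   44.8]
 [ 356.   327.5  362.3 -287.3   91.6]
 [ 358.   312.5  362.3 -287.8  137.4]]
cheekL 21
[[ 311.   349.5  406.4 -227.9   32.5]
 [ 313.   351.5  401.5 -227.9   32.3]
 [ 315.   353.5  396.5 -227.9   32.1]
 [ 317.   355.5  391.6 -227.9   31.9]
 [ 319.   357.5  386.7 -227.9   31.6]
 [ 321.   359.5  381.8 -227.9   31.4]
 [ 323.   361.5  376.9 -227.9   31.2]
 [ 325.   363.5  372.1 -227.9   31. ]
 [ 327.   364.5  367.3 -227.9   34.5]
 [ 329.   366.5  362.6 -227.9   34.3]
 [ 331.   364.5  358.2 -227.9   48.9]]
```

```bash
python3 -m pendant '[{"translation":[5,15,0],"roll":0},{"translation":[15,35,0],"roll":0},{"translation":[30,55,0],"roll":0},{"translation":[45,72,-1],"roll":0},{"translation":[53.5,82,-1],"roll":0},{"translation":[53.5,82,-1],"roll":0},{"translation":[53.5,82,-1],"roll":0},{"translation":[53.5,82,-1],"roll":0}]' 
python3 m.py a4; python3 -c "
from h import *
t=snap('top','t4');cv2.imwrite('pics/t4z.png',cv2.resize(t['img'][200:340,140:300,::-1],None,fx=4,fy=4))"
```

```text
time_s: 5.7
eef_pos: [0.4244, -0.1934, 0.1083]
eef_rot: [0.723, 0.691, -0.0, 0.002]
contact_force: [0.6, 0.5, -1.4]
width: 0.699
t 5.7 eef [ 0.42442 -0.19336  0.10833] F [ 0.64  0.53 -1.41] w 0.6989560915579812
toolx [ 0.0442  0.999  -0.0032] z [ 0.0026 -0.0033 -1.    ]
```

View pics/a4z.png

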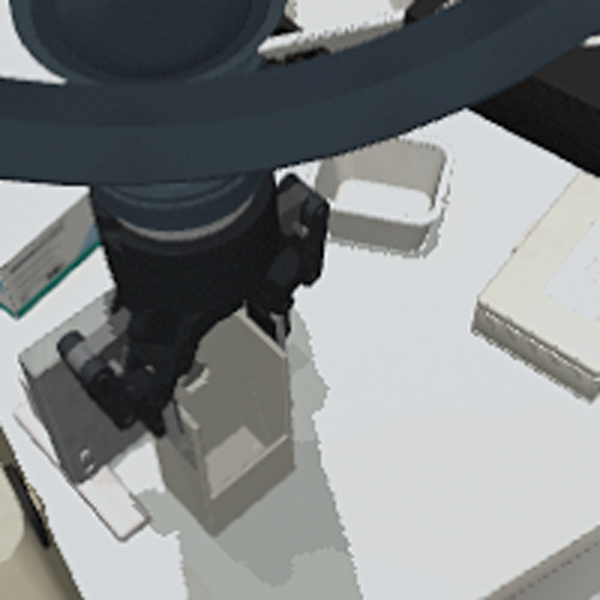

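View pics/t4z.png

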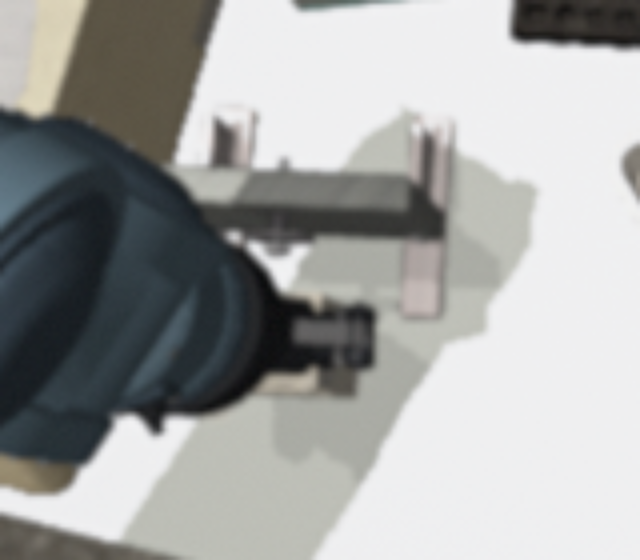

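The held pocket is upright in front of the panel. The scene crop shows its lower front corner at (213,535) and the keyhole partly visible at (195,375). I'll re-measure its pose before approaching.

```bash
python3 - <<'E'
from edge import *
report('a4',dict(front=[(220,492),(288,440),(288,468),(216,522)],cheekL=[(163,450),(175,448),(205,470),(205,520),(165,485)],cheekR=[(248,330),(285,352),(285,425),(250,405)],back=[(205,360),(235,330),(240,400),(212,425)]))
s=pickle.load(open('pics/a4.pkl','rb'))
cv2.imwrite('pics/a4k.png',cv2.resize(s['img'][300:380,240:310,::-1],None,fx=8,fy=7.5,interpolation=cv2.INTER_NEAREST))
E
```

```text
front n [ 0.929 -0.038  0.368] c [ 0.4013 -0.1904  0.0664] panel-frame x,y mm 409.06 -173.06 sd 3.65 252
cheekL n [ 0.049  0.999 -0.004] c [ 0.4237 -0.1629  0.0763] panel-frame x,y mm 430.29 -144.59 sd 0.41 204
cheekR n [0.035 0.999 0.024] c [ 0.4172 -0.2192  0.1183] panel-frame x,y mm 426.26 -201.14 sd 0.33 291
back n [0.744 0.655 0.135] c [ 0.4411 -0.2093  0.1027] panel-frame x,y mm 449.71 -190.22 sd 4.4 256
```

View pics/a4k.png

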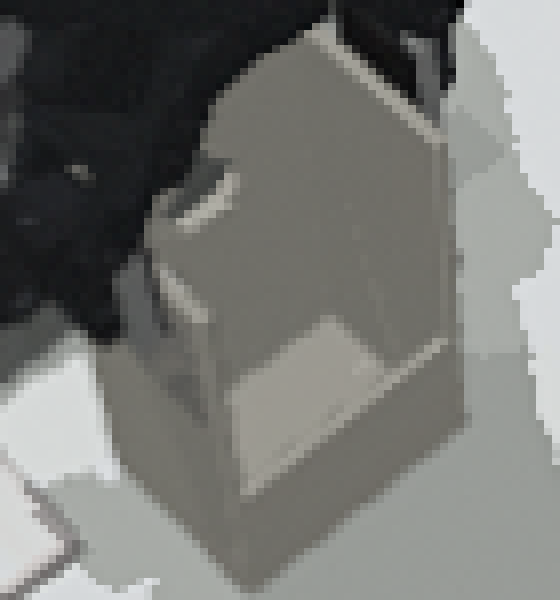

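```bash
python3 - <<'E'
from edge import *
s=pickle.load(open('pics/a4.pkl','rb'));P=cloud(s)
f=lambda u,v:((u/8+240-200)*3,(v/7.5+300-200)*3)
report('a4',dict(front=[f(262,515),f(440,385),f(445,410),f(255,560)],back=[f(260,120),f(320,60),f(345,100),f(350,250),f(260,310)]))
bottom('a4',.4165,-.1444)
pf=np.array([.42442,-.19336,0]); print(pf@[0.99908,-.042877,0],pf@[.042877,.99908,0])
E
```

```text
front n [ 0.929 -0.035  0.368] c [ 0.3991 -0.1873  0.0654] panel-frame x,y mm 406.77 -170.04 sd 2.13 146
back n [0.754 0.641 0.143] c [ 0.4389 -0.214   0.1048] panel-frame x,y mm 447.64 -194.97 sd 5.0 313
front 11
[[ 262.   349.5  416.5 -142.8  135.1]
 [ 264.   358.5  416.5 -142.7  105.6]
 [ 266.   367.5  416.5 -142.6   74. ]
 [ 268.   375.5  416.5 -142.9   43.1]
 [ 292.   347.5  416.5 -196.2   68.8]
 [ 294.   345.5  416.5 -200.6   69.8]]
cheekL 19
[[ 253.   355.5  455.  -144.4   55.5]
 [ 255.   361.5  453.6 -144.4   35.3]
 [ 257.   363.5  448.1 -144.4   36.3]
 [ 259.   365.5  442.6 -144.4   37.2]
 [ 261.   368.5  438.1 -144.4   32.7]
 [ 263.   370.5  432.7 -144.4   33.6]
 [ 265.   372.5  427.3 -144.4   34.5]
 [ 267.   374.5  422.  -144.4   35.4]
 [ 269.   376.5  416.8 -144.4   36.3]
 [ 271.   378.5  411.6 -144.4   37.1]]
0.43232023032 -0.17498425246
```

```bash
python3 - <<'E'
from edge import *
s=pickle.load(open('pics/a4.pkl','rb'));P=cloud(s)
x=np.array([0.99908037,-0.0428768,0])
for u in (275,280,285,290):
    print(u,[(v,round(P[v,u]@x*1000,1),round(P[v,u,1]*1000),round(P[v,u,2]*1000)) for v in range(330,380,2)])
E
```

```text
275 [(330, np.float64(451.7), -211, 86), (332, np.float64(452.4), -211, 79), (334, np.float64(453.7), -211, 70), (336, np.float64(451.6), -209, 68), (338, np.float64(453.2), -209, 59), (340, np.float64(452.3), -208, 55), (342, np.float64(451.7), -207, 50), (344, np.float64(452.3), -207, 42), (346, np.float64(452.5), -206, 35), (348, np.float64(449.2), -203, 36), (350, np.float64(447.1), -201, 35), (352, np.float64(443.5), -198, 36), (354, np.float64(441.6), -196, 34), (356, np.float64(437.7), -193, 37), (358, np.float64(435.2), -191, 36), (360, np.float64(413.4), -177, 81), (362, np.float64(412.5), -175, 78), (364, np.float64(412.1), -175, 72), (366, np.float64(412.4), -174, 65), (368, np.float64(412.6), -174, 58), (370, np.float64(413.0), -173, 51), (372, np.float64(412.8), -172, 44), (374, np.float64(411.9), -171, 40), (376, np.float64(424.9), -178, 0), (378, np.float64(422.0), -176, 0)]
280 [(330, np.float64(450.7), -220, 76), (332, np.float64(450.5), -219, 71), (334, np.float64(450.7), -219, 64), (336, np.float64(452.2), -219, 55), (338, np.float64(452.6), -219, 48), (340, np.flo
[... 1806 characters left out ...]
at64(425.3), -218, 77), (342, np.float64(425.1), -218, 71), (344, np.float64(426.2), -218, 62), (346, np.float64(426.6), -218, 55), (348, np.float64(414.1), -208, 78), (350, np.float64(411.6), -206, 78), (352, np.float64(412.2), -206, 70), (354, np.float64(410.7), -204, 67), (356, np.float64(412.4), -205, 57), (358, np.float64(412.0), -204, 51), (360, np.float64(411.9), -204, 44), (362, np.float64(411.2), -203, 39), (364, np.float64(423.4), -211, 1), (366, np.float64(420.8), -208, 0), (368, np.float64(418.0), -206, 0), (370, np.float64(415.4), -203, 0), (372, np.float64(412.7), -201, 0), (374, np.float64(409.6), -198, 1), (376, np.float64(407.8), -196, -2), (378, np.float64(404.4), -193, 0)]
```

```bash
python3 -m pendant '[{"translation":[5,-0.2,0],"roll":0},{"translation":[10,-0.4,0],"roll":0},{"translation":[14,-0.6,0],"roll":0},{"translation":[17,-0.7,0],"roll":0},{"translation":[19,-0.8,0],"roll":0},{"translation":[20,-0.9,0],"roll":0},{"translation":[21,-0.9,0],"roll":0},{"translation":[22,-0.9,0],"roll":0},{"translation":[23,-1,0],"roll":0},{"translation":[24,-1,0],"roll":0},{"translation":[24,-1,0],"roll":0},{"translation":[24,-1,0],"roll":0}]'; python3 m.py a5;  python3 - <<'E'
from h import *
s=pickle.load(open('pics/a5.pkl','rb'))
cv2.imwrite('pics/a5k.png',cv2.resize(s['img'][290:380,215:305,::-1],None,fx=6.5,fy=6.5,interpolation=cv2.INTER_CUBIC))
E
```

```text
time_s: 7.0
eef_pos: [0.4484, -0.1944, 0.1084]
eef_rot: [0.723, 0.691, -0.0, 0.002]
contact_force: [0.2, -0.4, -1.9]
width: 0.698
t 7.0 eef [ 0.44843 -0.19437  0.10837] F [ 0.18 -0.36 -1.9 ] w 0.6982046927708996
toolx [ 0.0445  0.999  -0.0031] z [ 0.0028 -0.0032 -1.    ]
```

View pics/a5k.png

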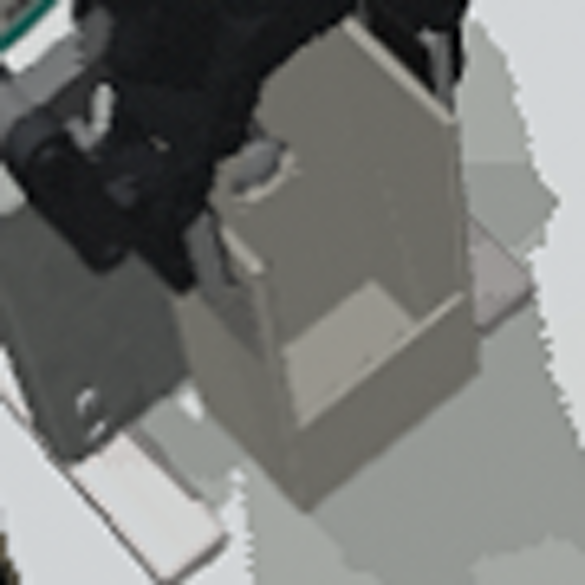

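The stud head shows inside the wide opening at about (260,160) in the crop, with no contact force. I'll go on slowly.

```bash
python3 -m pendant '[{"translation":[1,0,0],"roll":0},{"translation":[2,0,0],"roll":0},{"translation":[3,-0.1,0],"roll":0},{"translation":[4,-0.2,0],"roll":0},{"translation":[4.5,-0.2,0],"roll":0},{"translation":[5,-0.2,0],"roll":0},{"translation":[5,-0.2,0],"roll":0},{"translation":[5,-0.2,0],"roll":0}]'; python3 -c "
from h import *
for i in range(1):
  o=env.observe();print(o['eef_pos'],o['contact_force'])"
```

```text
time_s: 7.85
eef_pos: [0.4528, -0.1945, 0.1081]
eef_rot: [0.723, 0.691, -0.001, 0.002]
contact_force: [-3.6, -1.1, -1.0]
width: 0.696
[ 0.45280925 -0.19451756  0.10814839] [-3.61531008 -1.11057501 -1.02662709]
```

```bash
python3 -m pendant '[{"translation":[0.5,0,0],"roll":0},{"translation":[1,0,0],"roll":0},{"translation":[1.5,0,0],"roll":0},{"translation":[2,-0.1,0],"roll":0},{"translation":[2.5,-0.1,0],"roll":0},{"translation":[2.5,-0.1,0],"roll":0},{"translation":[2.5,-0.1,0],"roll":0}]'; python3 m.py a6;  python3 - <<'E'
from h import *
s=pickle.load(open('pics/a6.pkl','rb'))
cv2.imwrite('pics/a6k.png',cv2.resize(s['img'][290:380,215:305,::-1],None,fx=6.5,fy=6.5,interpolation=cv2.INTER_CUBIC))
P=cloud(s); x=np.array([0.99908037,-0.0428768,0]);y=np.array([0.0428768,0.99908037,0])
X=P@x;Y=P@y;Z=P[...,2]
for nm,m in (('front',(abs(X-.441)<.004)&(abs(Y+.175)<.024)&(Z>.04)&(Z<.075)),('back',(abs(X-.481)<.004)&(abs(Y+.19)<.009)&(Z>.045)&(Z<.1))):
    print(nm,m.sum(),np.median(X[m]),np.polyfit(Z[m],X[m],1)[0])
E
```

```text
time_s: 8.55
eef_pos: [0.455, -0.1946, 0.1081]
eef_rot: [0.723, 0.691, -0.001, 0.001]
contact_force: [-5.2, -1.1, 0.6]
width: 0.696
t 8.55 eef [ 0.45497 -0.19462  0.10809] F [-5.15 -1.1   0.62] w 0.696242617215747
toolx [ 0.0448  0.999  -0.0032] z [ 9.0e-04 -3.3e-03 -1.0e+00]
front 257 0.44218776696120393 0.0018149731829406632
back 165 0.4824332298076013 0.010197339367767035
```

View pics/a6k.png

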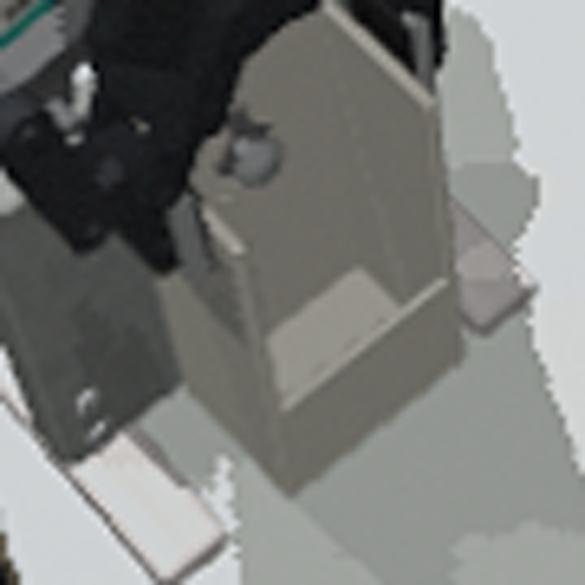

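The head now stands in front of the plate (crop (255,155)) and the press is about 5.3 N. Now I'll pull down, first a part of the way.

```bash
python3 -m pendant '[{"translation":[0.5,0,0],"roll":0},{"translation":[0.7,0,0],"roll":0},{"translation":[0.7,0,-1],"roll":0},{"translation":[0.7,0,-2],"roll":0},{"translation":[0.7,0,-3],"roll":0},{"translation":[0.7,0,-4],"roll":0},{"translation":[0.7,0,-5],"roll":0},{"translation":[0.7,0,-6],"roll":0},{"translation":[0.7,0,-6],"roll":0}]'; python3 -c "
from h import *
o=env.observe();print(o['eef_pos'],o['contact_force'],o['ft_torque'])"
```

```text
time_s: 9.5
eef_pos: [0.4551, -0.1944, 0.1018]
eef_rot: [0.723, 0.691, -0.001, 0.001]
contact_force: [-5.4, 0.1, -0.2]
width: 0.699
[ 0.4550672  -0.19436843  0.10181406] [-5.43338869  0.05297636 -0.24009602] [-0.11921813  1.09214701 -0.02107315]
```

```bash
python3 -m pendant '[{"translation":[0.4,0,-1],"roll":0},{"translation":[0.4,0,-2],"roll":0},{"translation":[0.4,0,-3],"roll":0},{"translation":[0.4,0,-4],"roll":0},{"translation":[0.4,0,-5],"roll":0},{"translation":[0.4,0,-6],"roll":0},{"translation":[0.4,0,-7],"roll":0},{"translation":[0.4,0,-8],"roll":0},{"translation":[0.4,0,-8],"roll":0}]'; python3 m.py a7;  python3 - <<'E'
from h import *
s=pickle.load(open('pics/a7.pkl','rb'))
cv2.imwrite('pics/a7k.png',cv2.resize(s['img'][290:380,215:305,::-1],None,fx=6.5,fy=6.5,interpolation=cv2.INTER_CUBIC))
E
```

```text
time_s: 10.4
eef_pos: [0.4549, -0.194, 0.0935]
eef_rot: [0.723, 0.691, -0.001, 0.0]
contact_force: [-4.9, 0.2, -0.4]
width: 0.696
t 10.4 eef [ 0.45491 -0.19403  0.09354] F [-4.85  0.17 -0.45] w 0.6957814242440995
toolx [ 0.0448  0.999  -0.0023] z [-0.0014 -0.0023 -1.    ]
```

View pics/a7k.png

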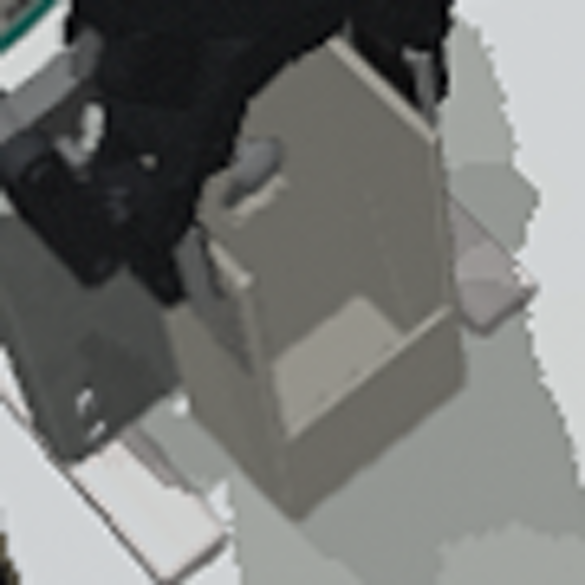

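```bash
python3 -m pendant '[{"translation":[0.2,0,-1],"roll":0},{"translation":[0.2,0,-1.5],"roll":0},{"translation":[0.2,0,-2],"roll":0},{"translation":[0.2,0,-2.5],"roll":0},{"translation":[0.2,0,-3],"roll":0},{"translation":[0.2,0,-3],"roll":0}]'; python3 -c "
from h import *
o=env.observe();print(o['eef_pos'],o['contact_force'],o['ft_torque'])"
```

```text
time_s: 11.05
eef_pos: [0.4547, -0.1938, 0.0904]
eef_rot: [0.723, 0.691, -0.001, -0.0]
contact_force: [-4.6, 0.3, -0.5]
width: 0.697
[ 0.45469104 -0.19376168  0.09038003] [-4.60026274  0.27696981 -0.4716506 ] [-0.03599     0.93100924 -0.1046663 ]
```

```bash
python3 -m pendant '[{"translation":[0.2,0,-0.4],"roll":0},{"translation":[0.2,0,-0.8],"roll":0},{"translation":[0.2,0,-1.2],"roll":0},{"translation":[0.2,0,-1.2],"roll":0}]'; python3 -m pendant '[{"translation":[0.1,0,-0.4],"roll":0},{"translation":[0.1,0,-0.8],"roll":0},{"translation":[0.1,0,-0.8],"roll":0}]'
```

```text
time_s: 11.45
eef_pos: [0.4547, -0.1937, 0.0895]
eef_rot: [0.723, 0.691, -0.001, -0.0]
contact_force: [-5.3, 0.0, 3.0]
width: 0.698
time_s: 11.75
eef_pos: [0.4548, -0.1937, 0.0894]
eef_rot: [0.723, 0.691, -0.002, -0.0]
contact_force: [-6.4, 0.5, 5.7]
width: 0.696
```

```bash
python3 -m pendant '[{"translation":[0,0,-0.6],"roll":0},{"translation":[0,0,-1.2],"roll":0},{"translation":[0,0,-1.5],"roll":0},{"translation":[0,0,-1.5],"roll":0}]';python3 m.py a8;  python3 - <<'E'
from h import *
s=pickle.load(open('pics/a8.pkl','rb'))
cv2.imwrite('pics/a8k.png',cv2.resize(s['img'][290:380,215:305,::-1],None,fx=6.5,fy=6.5,interpolation=cv2.INTER_CUBIC))
P=cloud(s); x=np.array([0.99908037,-0.0428768,0]);y=np.array([0.0428768,0.99908037,0])
X=P@x;Y=P@y;Z=P[...,2]
for nm,m in (('front',(abs(X-.441)<.004)&(abs(Y+.175)<.024)&(Z>.02)&(Z<.065)),('back',(abs(X-.481)<.004)&(abs(Y+.19)<.009)&(Z>.03)&(Z<.1))):
    print(nm,m.sum(),np.median(X[m]),np.polyfit(Z[m],X[m],1)[0],Z[m].min(),Z[m].max())
fl=(abs(X-.462)<.01)&(abs(Y+.185)<.01)&(Z<.03)&(Z>.005); print('floor',fl.sum(),np.median(Z[fl]))
E
```

```text
time_s: 12.15
eef_pos: [0.4548, -0.1938, 0.089]
eef_rot: [0.723, 0.691, -0.001, 0.0]
contact_force: [-8.1, 0.0, 9.2]
width: 0.695
t 12.15 eef [ 0.45483 -0.1938   0.08903] F [-8.15  0.04  9.25] w 0.6950159618904285
toolx [ 0.0449  0.999  -0.0026] z [-0.0016 -0.0025 -1.    ]
front 296 0.4428852570369904 0.008621939153745185 0.020113635412019167 0.06103960553646542
back 216 0.4828898190896421 0.013715522495567666 0.030679096394741288 0.09988558274571323
floor 45 0.01661557190958018
```

View pics/a8k.png

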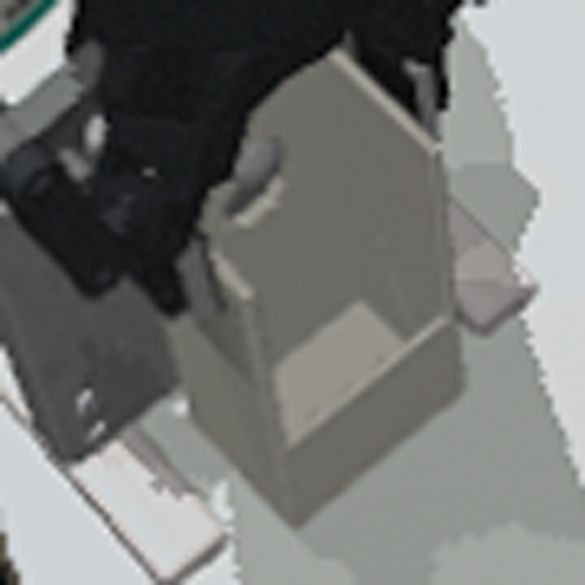

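```bash
python3 - <<'E'
from h import *
x=np.array([0.99908037,-0.0428768,0]);y=np.array([0.0428768,0.99908037,0])
for tag in('a6','a7','a8'):
    s=pickle.load(open(f'pics/{tag}.pkl','rb'));P=cloud(s);X=P@x;Y=P@y;Z=P[...,2]
    fl=(abs(X-.462)<.01)&(abs(Y+.185)<.01)&(Z<.05)&(Z>.005); print(tag,'floor',fl.sum(),np.median(Z[fl]))
    for u in(262,268,275):
        on=np.nonzero((abs(X[:,u]-.4425)<.0025)&(Z[:,u]>.012)&(Z[:,u]<.1))[0]; print(u,on.min(),on.max(),Z[on.min(),u].round(4),Z[on.max(),u].round(4), Y[on.max(),u].round(4))
print(-s['R'][1,2]*240/np.tan(np.radians(s['vfov']/2)))
E
```

```text
a6 floor 46 0.035230552938218834
262 349 364 0.0779 0.0379 -0.1495
268 344 358 0.0772 0.0337 -0.1646
275 338 353 0.0766 0.0374 -0.178
a7 floor 49 0.02137186092120418
262 353 368 0.063 0.0246 -0.1478
268 349 362 0.0632 0.0248 -0.162
275 343 358 0.0628 0.02 -0.1765
a8 floor 45 0.01661557190958018
262 355 369 0.0594 0.0165 -0.1484
268 350 363 0.0602 0.0189 -0.1622
275 344 359 0.0597 0.0144 -0.1767
289.3842412046934
```

```bash
python3 -m pendant '[{"translation":[-0.5,0,-0.5],"roll":0},{"translation":[-1,0,-0.5],"roll":0},{"translation":[-1.5,0.1,-0.3],"roll":0},{"translation":[-2,0.1,-0.2],"roll":0},{"translation":[-2,0.1,-0.2],"roll":0}]';python3 -c "
from h import *
o=env.observe();print(o['eef_pos'],o['contact_force'],o['ft_torque'])"
```

```text
time_s: 12.7
eef_pos: [0.4538, -0.1938, 0.0893]
eef_rot: [0.723, 0.691, -0.001, 0.001]
contact_force: [-2.5, 1.7, 4.7]
width: 0.691
[ 0.45379509 -0.19377997  0.08926262] [-2.49247512  1.69135735  4.70441278] [2.41246901e-01 2.72182163e-01 1.86868112e-04]
```

```bash
python3 -m pendant '[{"translation":[-0.5,0,-0.2],"roll":0},{"translation":[-0.6,0,-0.2],"roll":0},{"translation":[-0.6,0,-0.2],"roll":0}]'; python3 -m pendant '[{"translation":[0,0,0],"roll":0},{"translation":[0,0,0],"roll":0},{"translation":[0,0,0],"roll":0},{"translation":[0,0,0],"roll":0},{"translation":[0,0,0],"roll":0},{"translation":[0,0,0],"roll":0}]' 1;python3 m.py a9;  python3 - <<'E'
from h import *
s=pickle.load(open('pics/a9.pkl','rb'))
cv2.imwrite('pics/a9k.png',cv2.resize(s['img'][280:380,215:315,::-1],None,fx=5.9,fy=5.9,interpolation=cv2.INTER_CUBIC))
E
```

```text
time_s: 13.0
eef_pos: [0.4537, -0.1938, 0.0893]
eef_rot: [0.723, 0.691, -0.0, 0.001]
contact_force: [0.2, 1.4, 5.4]
width: 0.694
time_s: 13.6
eef_pos: [0.4537, -0.1938, 0.0892]
eef_rot: [0.723, 0.691, -0.0, 0.001]
contact_force: [0.3, 0.3, 0.2]
width: 0.999
t 13.6 eef [ 0.45372 -0.19376  0.08921] F [0.33 0.35 0.24] w 0.9987315246413406
toolx [ 0.0444  0.999  -0.0024] z [ 0.0013 -0.0024 -1.    ]
```

View pics/a9k.png

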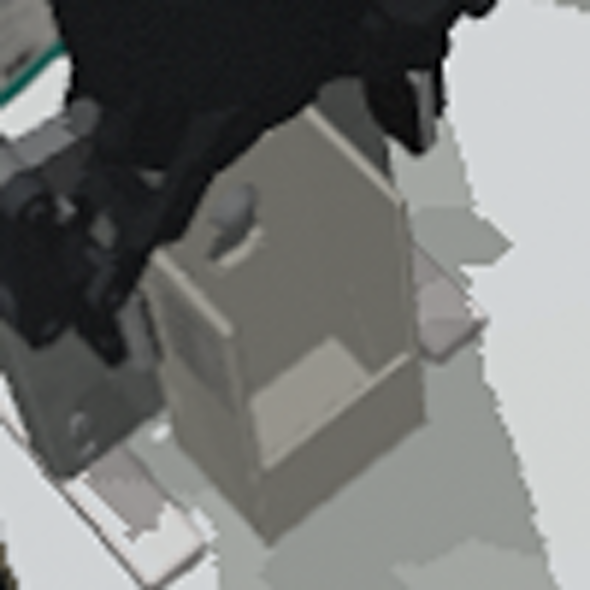

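The jaws are open. The pocket hangs by itself with the stud head at (235,205) in the crop, and the fingers are clear on both sides. I'll retreat straight up, then back.

```bash
python3 -m pendant '[{"translation":[0,0,8],"roll":0},{"translation":[0,0,20],"roll":0},{"translation":[0,0,40],"roll":0},{"translation":[0,0,65],"roll":0},{"translation":[0,0,90],"roll":0},{"translation":[0,0,105],"roll":0},{"translation":[-20,-25,110],"roll":0},{"translation":[-45,-60,110],"roll":0},{"translation":[-60,-100,110],"roll":0},{"translation":[-75,-140,110],"roll":0},{"translation":[-80,-170,110],"roll":0},{"translation":[-80,-170,110],"roll":0},{"translation":[-80,-170,110],"roll":0}]';python3 m.py b1; python3 - <<'E'
from h import *
s=pickle.load(open('pics/b1.pkl','rb'))
cv2.imwrite('pics/b1k.png',cv2.resize(s['img'][270:380,200:310,::-1],None,fx=5.4,fy=5.4,interpolation=cv2.INTER_CUBIC))
cv2.imwrite('pics/b1t.png',cv2.resize(snap('top','t9')['img'][200:345,140:300,::-1],None,fx=4,fy=4))
E
```

```text
time_s: 14.95
eef_pos: [0.3736, -0.3643, 0.2001]
eef_rot: [0.723, 0.691, -0.0, 0.002]
contact_force: [0.4, 0.2, -0.6]
width: 1.0
t 14.95 eef [ 0.37364 -0.3643   0.20005] F [ 0.36  0.2  -0.57] w 0.9995045907375576
toolx [ 0.0458  0.9989 -0.0027] z [ 0.002  -0.0028 -1.    ]
```

View pics/b1k.png

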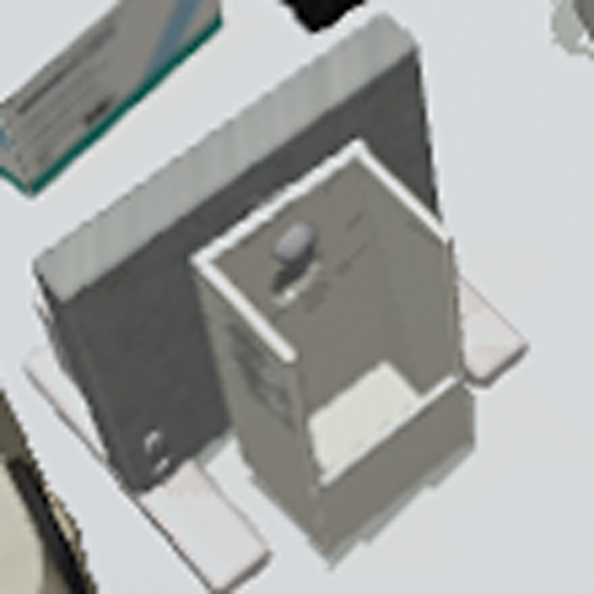

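View pics/b1t.png

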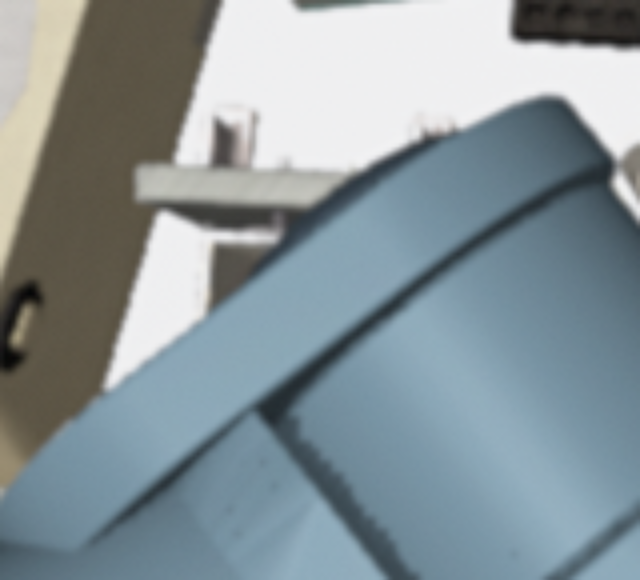

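View pics/b1.png

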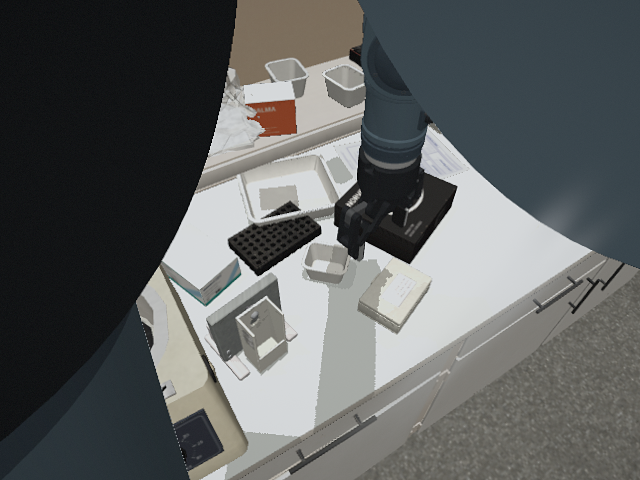

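The pocket hangs on the stud, with its head at (293,243) in the crop, the bystanders unmoved and the gripper well away. One last numeric check follows.

```bash
python3 - <<'E'
from pk import *
s,P,x,y=report('b1',dict(front=[(332,490),(460,395),(465,430),(335,540)],cheekR=[(370,190),(445,245),(455,360),(375,320)],cheekL=[(215,305),(290,375),(300,500),(250,455)],back=[(320,260),(355,235),(365,340),(325,375)]) ,off=(200,270)) if 0 else (None,)*4
import pk
s=pickle.load(open('pics/b1.pkl','rb'));P=cloud(s)
x=np.array([0.99908037,-0.0428768,0]);y=np.array([0.0428768,0.99908037,0])
for k,p in dict(front=[(335,495),(455,405),(460,425),(338,535)],cheekR=[(370,190),(440,250),(452,360),(390,310)],cheekL=[(215,305),(290,375),(305,500),(250,455)],back=[(325,260),(352,240),(365,340),(325,375)]).items():
    n,c,sd,N=pplane(P,p,(200,270),5.4); n*=np.sign(n[np.argmax(abs(n))]); print(k,n.round(3),(c@x*1e3).round(1),(c@y*1e3).round(1),(c[2]*1e3).round(1),(sd*1e3).round(2),N)
X=P@x;Y=P@y;Z=P[...,2]
fl=(abs(X-.462)<.01)&(abs(Y+.185)<.01)&(Z<.05)&(Z>.008); print('floor',np.median(Z[fl]))
print('rim z',[Z[int(v/5.4+270),int(u/5.4+200)].round(4) for u,v in((275,210),(310,185),(250,312),(405,195))])
E
```

```text
front [ 0.923 -0.012  0.383] 438.9 -170.9 36.9 2.68 165
cheekR [0.051 0.998 0.025] 456.8 -200.0 98.0 0.28 241
cheekL [0.059 0.998 0.01 ] 459.7 -144.0 84.0 0.3 255
back [ 0.999 -0.045  0.   ] 480.6 -188.0 63.1 0.43 146
floor 0.016996511747868013
rim z [np.float64(0.1375), np.float64(0.1388), np.float64(0.1405), np.float64(0.1371)]
```

```bash
python3 -c "
from rig import env
print(env.hand_in())"
```

```text
the job is handed in; nothing more can be done
None
```

The pocket is hanging on the stud by itself, upright and facing the robot, and the job is handed in (about 15 s on the robot's clock). No verdict was reported.

**What I did:** I gripped it across the two cheeks at 30 N and slipped the keyhole over the head. I pressed the washer back with about 5 N, then pulled the pocket down about 18.6 mm to the hard stop. After easing off, I opened the jaws and backed away.

**Forces:** the readings I took reached at most 9.3 N downward at the stop. The backward press rose to 8.2 N while the stop was loaded. That is above your 5–7 N but below the 16 N limit.

**Last checks:**
- **Height:** the underside is about 16 mm up and the rim at 137 to 140 mm, as expected when fully home.
- **Back plate:** it sits square to the panel, against the underside of the head to within about 1 mm.
- **Lean:** the pocket leans 0.6 to 1.4° sideways, judged from its two cheeks. It tilted that way in the grip.
- **Surroundings:** the other things on the bench look unmoved in the scene picture.

**Checks that failed or disagreed:** my last plane fit of the front wall failed, because the outline mixed in other surfaces, so I ignored it. The last top view was mostly blocked by the arm.

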